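Rebuild the laundry-ledge storage tower

ROBOT

A 7-joint arm with a two-finger parallel gripper is mounted at the origin on the work surface. World frame = base frame: x ahead of the robot, y to its left, z up, the work surface at z = 0. Lengths are in m, angles in rad, forces in N, time in s.
With the tool pointing down it reaches from about 0.425 to 0.925 m from the base axis. Payload 6.8 kg.
Tool frame: the origin (TCP) lies at the centre of the arm's flange, where the gripper is bolted on; the fingertips stand 173 mm ahead of it and the grasp point (between the pads) lies 155 mm ahead of it; z points along the fingers, y is the direction in which the jaws open and shut (so a half turn about z gives the same grasp; the last joint's range is limited). The gripper opens to 85 mm and grips with 20 to 120 N. Pads are 22 mm wide; open, the fingers measure 114 mm over their backs; the gripper's body (76 mm by 85 mm) begins 54 mm behind the grasp point. The pads swing forward as they close: fully open they stand 13 mm farther back than shut.
Start: joints at [-1.404, 0.477, 0.022, 1.555, -0.011, 1.109, -0.083], TCP at [0.183, 0.65, 0.405] pointing down, gripper open.
Joint ranges: [-2.96, 2.96], [-0.34, 2.1], [-1.41, 1.46], [0.24, 2.44], [-1.37, 4.51], [0.17, 1.92], [-2.96, 2.96]. Speed limits (rad/s): [2.39, 2.39, 3.14, 3.14, 3.14, 3.14, 3.14].

INTERFACE

Orientations are given as a rotation vector (axis times angle).
In Python, from bench import manip gives the robot as it stands.
- The arm moves only by the tool apply_moves, never from a script. Its argument "targets" is a list of rows, each an object with "claw": the gripper's target within -1 to 1 (fully open at 1, half-way at 0, shut at -1); "translation": the shift along the tool's x, y, z in mm, a list of three; "dr": the turn, a rotation vector about the tool's x, y, z in rad, a list of three. In form: [{"claw": claw, "translation": [x, y, z], "dr": [ax, ay, az]}, ...]. A call has 1 to 8 rows; each row shifts and turns the commanded pose from where the row before left it, along the tool's axes as they then stand; what a row does not reach is not made up. A row lasts 1/8 s, in which the tool goes at most 62.5 mm and 10.7 degrees, less where a joint would pass 70% of its speed; a pose out of reach is approached as far as the arm can. A call with a gripper value outside its range is refused whole. The fingers move at their own pace and stop on an object; the grip force is fixed at half the most. Time passes only in rows, so rows that do not move let the fingers close. It gives the time, the measured TCP pose, the force and the opening at its end, in the units of the state.
- manip.get_obs(): the state, without advancing time (a new reading comes with each control period).
- manip.snapshot(name): name is "scene" or "top"; returns the picture (480x640x3 uint8, red, green, blue); there is no depth.
- manip.get_calibration(name): a dict with "intrinsics" (3x3 intrinsics, pixels), "dist_coeffs" ([k1, k2, p1, p2, k3] as OpenCV has them; the pictures are not rectified), "world_to_cam" (4x4, takes a point from world to camera coordinates). Camera axes: x right, y down, z forward; pixel columns grow to the right and rows downward; lengths in m; the calibration is good to about 2 mm. A picture is of the moment at which its call begins. get_calibration takes no time and is no camera call.
- manip.job_done(): hands the job in, once; it reports no verdict.
The state is a dict: "clock": time; "joint_pos": joint angles; "qd": joint speeds; "tau": joint torques, N m; "eef_pos": TCP position; "ee_rot": TCP orientation; "contact_force": force on the tool from outside, world axes, zero at the start; "torque": the same for the moment, N m; "finger_gap": finger opening in m.
Only numpy, scipy, OpenCV 4.12 (cv2) and the standard library are available. Lean on these libraries where they do the work, as an engineer would, in place of code of your own. Each camera call takes 0.05 s, during which the arm holds its last target. There are 200 camera calls.

TASK

Rebuild the storage tower on its low white stand, one piece at a time from the bottom up: the deepest blue tier first, then the middle one, then the shallowest, and last the pink peg tray on top. Set each piece down without dropping it, long sides lined up and fully home on the one below, let go of it, and leave the jar, the brush and the bottle where they are.

Things in the scene. Friction and masses are not known exactly. Their poses are not given: they have to be found in the camera images.
- deep_tier: Deepest loose pale blue open tier, 3 rows of vent slots in its sides, 220 g, 104 mm to the rim, 150 (own x) by 106 (own y), walls 4, floor top 10 up. Its handle is the upright divider in the own y-z plane across the middle: 12 thick, top 96 up; pinch its middle along own x, compartments 65 by 98 either side. Origin: centre of underside, z up. Plug below: see base. Seated: origin 8 above base origin.
- middle_tier: Middle-height loose pale blue open tier, 2 rows of vent slots in its sides, 180 g, 80 mm to the rim, 150 (own x) by 106 (own y), walls 4, floor top 10 up. Its handle is the upright divider in the own y-z plane across the middle: 12 thick, top 72 up; pinch its middle along own x, compartments 65 by 98 either side. Origin: centre of underside, z up. Plug below: see base. Seated: origin 98 above deep tier origin.
- shallow_tier: Shallowest loose pale blue open tier, 1 row of vent slots in its sides, 140 g, 58 mm to the rim, 150 (own x) by 106 (own y), walls 4, floor top 10 up. Its handle is the upright divider in the own y-z plane across the middle: 12 thick, top 50 up; pinch its middle along own x, compartments 65 by 98 either side. Origin: centre of underside, z up. Plug below: see base. Seated: origin 74 above middle tier origin.
- peg_tray: Loose shallow pink tray holding wooden pegs (stuck in it), 160 g, rim 32 mm up, 150 (own x) by 106 (own y). Handle over the middle: bar along own y, 84 long, 12 thick in own x, underside 42 and top 58 up, a post at each end; pinch its middle along own x. Origin: centre of underside. Plug below: see base. Seated: origin 52 above shallow tier origin.
- base: Fixed low white stand, 150 mm (own x) by 106, rim 14 high, walls 4, floor 4. Origin: centre of underside. How all stack: each tier and the tray has under it a plug 128 by 84, 6 high, that drops inside the rim below (142 by 98, so 7 play each way); the shoulder round the plug then rests on that rim. Half a turn about z makes no difference.
- jar: Bystander: loose empty glass jar with a metal twist lid, 68 across, 112 high, upright. Origin: centre of its underside.
- brush: Bystander: loose wooden scrubbing brush lying bristles down, 46 by 150 (own y), 40 high. Origin: under its centre, on the ledge.
- bottle: Bystander: loose white plastic bottle with a blue cap, 70 across, 190 high, upright. Origin: centre of its underside.
There are look-alikes about, which are no part of the job. What is shaped like the middle_tier but green or purple is not meant.

How it is judged:
By the outcome, as a careful person would: the job done as asked, in the order asked, and still so for the second after the job is handed in, with the robot touching nothing.
It also fails if it takes over 120 s, if anything falls off the work surface, if the arm or the gripper's body presses on something with over 40 N, if the wrist force passes 120 N, or if a joint passes its speed limit or range.

## Working session

There is one attempt and no reset: what is moved stays moved. The work goes in short steps, Python scripts to look and compute and a tool call to move; the robot and the scene stay as the last step left them, time stands still between calls to the robot, and variables do not carry over. Pictures are saved under pics/ and viewed, about 12 in all and at most 16, crops included, and the job is handed in when it is done.

Besides the shell and the picture viewer there is one more tool, called after "Call:" as name(argument=value, ...) on one line, values as JSON. apply_moves: Moves the arm, as the interface text tells. Its arguments: {"type":"object","properties":{"targets":{"type":"array","items":{"type":"object","properties":{"claw":{"type":"number"},"translation":{"type":"array","items":{"type":"number"}},"dr":{"type":"array","items":{"type":"number"}}}}}},"required":["targets"]}

```bash
mkdir -p pics; ls; python3 - <<'E'
from bench import manip
import cv2,numpy as np
print({k:np.round(v,3) for k,v in manip.get_obs().items()})
for n in("scene","top"):
    im=manip.snapshot(n); cv2.imwrite(f"pics/{n}0.png",im[:,:,::-1])
    c=manip.get_calibration(n); print(n,np.round(c["intrinsics"],1).tolist(),c["dist_coeffs"],np.round(c["world_to_cam"],3).tolist())
E
```

```text
pics
{'clock': np.float64(0.0), 'joint_pos': array([-1.404,  0.478,  0.022,  1.556, -0.011,  1.109, -0.083]), 'qd': array([ 0.   ,  0.002,  0.   , -0.   ,  0.001, -0.   , -0.   ]), 'tau': array([-1.0000e-03, -5.9646e+01,  1.6080e+00, -2.8120e+01,  1.2000e-02,
        9.0000e-03, -0.0000e+00]), 'eef_pos': array([0.183, 0.649, 0.404]), 'ee_rot': array([-4.300e-01, -3.112e+00,  3.000e-03]), 'contact_force': array([0.537, 0.099, 0.034]), 'torque': array([ 0.024, -0.022,  0.002]), 'finger_gap': np.float64(0.085)}
scene [[560.0, 0.0, 317.4], [0.0, 560.0, 238.6], [0.0, 0.0, 1.0]] [-0.16965601  0.          0.          0.          0.        ] [[0.068, 0.998, -0.005, -0.154], [0.783, -0.056, -0.619, -0.358], [-0.618, 0.038, -0.785, 1.744], [0.0, 0.0, 0.0, 1.0]]
top [[484.9, 0.0, 322.5], [0.0, 484.9, 239.5], [0.0, 0.0, 1.0]] [-0.07143891  0.          0.          0.          0.        ] [[0.003, -1.0, 0.012, 0.105], [-0.99, -0.005, -0.143, 0.473], [0.143, -0.011, -0.99, 1.118], [0.0, 0.0, 0.0, 1.0]]
```

View pics/scene0.png

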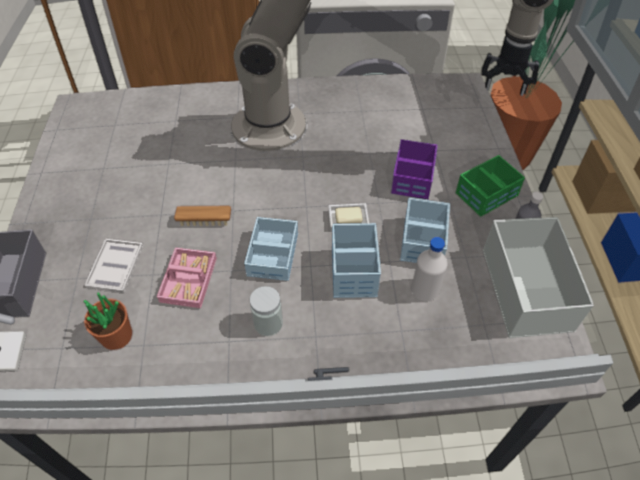

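View pics/top0.png

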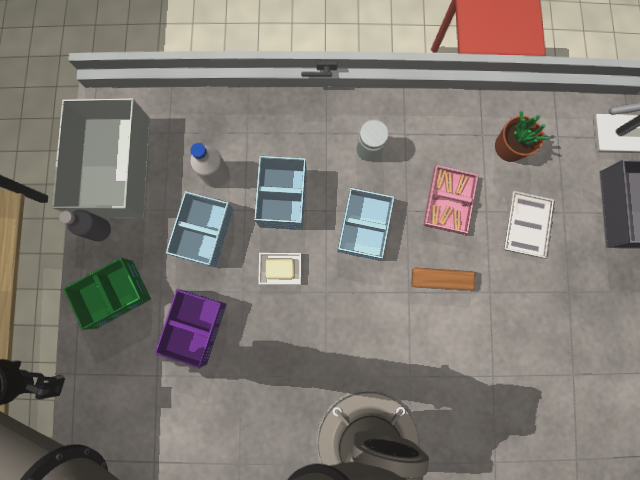

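The scene view has blue tiers at (272,248), (355,260) and (426,230), the pink tray at (187,277) and a white stand at (113,264). The green (490,185) and purple (415,168) boxes are look-alikes, and the dish with soap (348,215) is not the stand. I'll enlarge a crop to count the slot rows.

```bash
cat > h.py <<'E'
from bench import manip
import cv2,numpy as np
def snap(n,f):
    im=manip.snapshot(n)[:,:,::-1].copy(); cv2.imwrite(f"pics/{f}.png",im); return im
def cast(n,px,z):
    """pixels (N,2) -> world points on plane z"""
    c=manip.get_calibration(n);K,D,T=c["intrinsics"],np.array(c["dist_coeffs"]),np.array(c["world_to_cam"])
    u=cv2.undistortPoints(np.array(px,float).reshape(-1,1,2),np.array(K),D).reshape(-1,2)
    d=np.c_[u,np.ones(len(u))]@T[:3,:3]; o=-T[:3,:3].T@T[:3,3]
    return o+d*((z-o[2])/d[:,2])[:,None]
def proj(n,P):
    c=manip.get_calibration(n);T=np.array(c["world_to_cam"])
    return cv2.projectPoints(np.array(P,float).reshape(-1,1,3),cv2.Rodrigues(T[:3,:3])[0],T[:3,3],np.array(c["intrinsics"]),np.array(c["dist_coeffs"]))[0].reshape(-1,2)
E
python3 - <<'E'
import cv2,numpy as np
s=cv2.imread("pics/scene0.png");t=cv2.imread("pics/top0.png")
a=cv2.resize(s[180:310,85:455],(800,281),interpolation=cv2.INTER_CUBIC)
b=cv2.resize(t[140:290,160:560],(800,300),interpolation=cv2.INTER_CUBIC)
cv2.imwrite("pics/crop1.png",np.vstack([a,b]))
E
```

```text
(no output)
```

View pics/crop1.png

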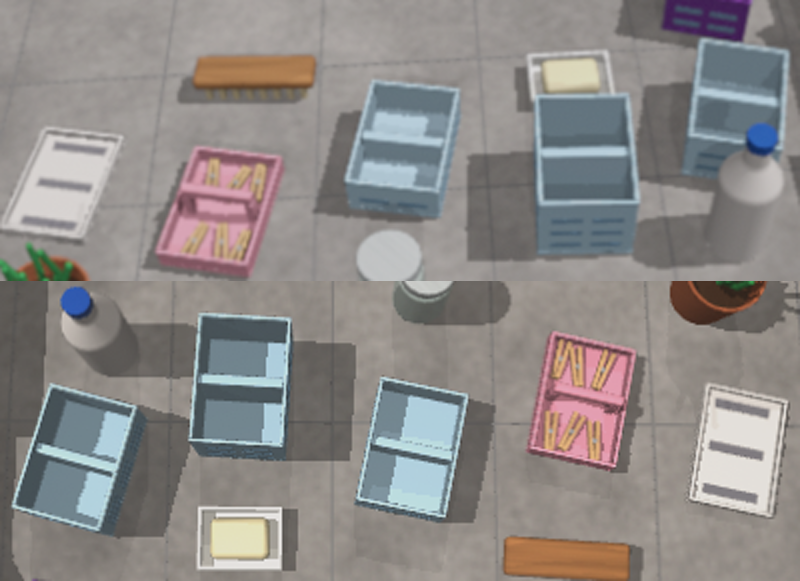

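Top view: deep tier (3 rows) at (281,191), middle (2 rows) at (198,228), shallow (1 row) at (368,223), tray at (452,200), stand at (530,224). Next I'll measure the rims.

```bash
cat > m.py <<'E'
from h import *
def rim(im,n,c,z,kind,r=62,pts=None):
    """rim outline rectangle cast onto plane z: centre, long-axis yaw, sizes"""
    hsv=cv2.cvtColor(im,cv2.COLOR_BGR2HSV)
    lo,hi={'blue':((88,25,175),(110,130,255)),'pink':((150,60,90),(179,255,255)),'white':((0,0,200),(179,40,255))}[kind]
    m=cv2.inRange(hsv,lo,hi); M=np.zeros_like(m); cv2.circle(M,tuple(int(v) for v in c),r,255,-1); m&=M
    nl,lab,st,_=cv2.connectedComponentsWithStats(m,connectivity=8)
    k=1+np.argmax(st[1:,4]); ys,xs=np.nonzero(lab==k)
    P=cast(n,np.c_[xs,ys],z)[:,:2]
    (cx,cy),(w,h),a=cv2.minAreaRect((P*1000).astype(np.float32))
    if w<h: a+=90; w,h=h,w
    return np.round([cx,cy,w,h,(a+90)%180-90],1),(lab==k)
E
python3 - <<'E'
from m import *
t=cv2.imread("pics/top0.png"); out=t.copy()
for nm,c,z,k in[("deep",(281,191),.104,'blue'),("mid",(198,228),.08,'blue'),("shal",(368,223),.058,'blue'),("tray",(452,200),.032,'pink'),("base",(530,224),.014,'white')]:
    p,m=rim(t,"top",c,z,k,45 if nm!='tray' else 50); print(nm,p); out[m]=(0,0,255)
    a=np.radians(p[4]);C=p[:2]/1000;u=np.array([np.cos(a),np.sin(a)]);v=np.array([-u[1],u[0]])
    q=proj("top",[[*(C+s*.075*u+r*.053*v),z] for s,r in((1,1),(1,-1),(-1,-1),(-1,1))])
    cv2.polylines(out,[np.int32(q*16)],True,(0,255,0),1,shift=4)
cv2.imwrite("pics/crop2.png",cv2.resize(out[140:290,160:560],(800,300),interpolation=cv2.INTER_NEAREST))
E
```

```text
deep [575.1 204.2 142.3 102.6  -3.2]
mid [489.5 397.3 142.1 104.8 -14.9]
shal [510.3   6.  149.5 106.  -11.2]
tray [ 572.9 -203.5  154.8  110.6  -12.3]
base [ 514.1 -401.1  141.5  101.6  -11.6]
```

View pics/crop2.png

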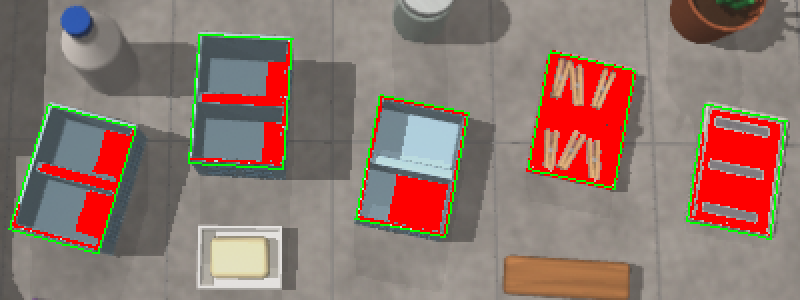

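```bash
python3 - <<'E'
from m import *
def fit(im,n,c,z,lo,hi,r,f):
    hsv=cv2.cvtColor(im,cv2.COLOR_BGR2HSV); m=cv2.inRange(hsv,lo,hi); M=np.zeros_like(m); cv2.circle(M,c,r,255,-1); m&=M
    m=cv2.morphologyEx(m,cv2.MORPH_CLOSE,np.ones((3,3)))
    nl,lab,st,_=cv2.connectedComponentsWithStats(m); k=1+np.argmax(st[1:,4]); ys,xs=np.nonzero(lab==k)
    P=cast(n,np.c_[xs,ys],z)[:,:2]*1000
    (cx,cy),(w,h),a=cv2.minAreaRect(P.astype(np.float32))
    if w<h:a+=90;w,h=h,w
    print(n,f,np.round([cx,cy,w,h,(a+90)%180-90],1))
for n,C in(("top",[(281,191),(198,228),(368,223),(530,224)]),("scene",[(355,245),(426,225),(272,245),(113,264)])):
    t=cv2.imread(f"pics/{n}0.png")
    for V in(130,145,160):
        for nm,c,z in zip(("deep","mid","shal"),C,(.104,.08,.058)):
            fit(t,n,c,z,(88,20,V),(112,140,255),48,(nm,V))
        fit(t,n,C[3],.014,(0,0,V+20),(179,45,255),45,("base",V+20))
# divider centres
t=cv2.imread("pics/top0.png")
for nm,px,z in(("deep",(281,190),.096),("mid",(197,230),.072),("shal",(367,224),.05),("bottle",(198,151),.19),("jar",(373,132),.112),("brush",(444,279),.04)): print(nm,cast("top",[px],z).round(3))
E
```

```text
top ('deep', 130) [578.7 205.1 149.9 106.1  -3.1]
top ('mid', 130) [492.  395.8 152.8 106.5 -14.9]
top ('shal', 130) [507.5   6.7 156.  107.  -11.5]
top ('base', 150) [ 511.7 -385.7  203.4  189.1  -22.3]
top ('deep', 145) [578.7 205.1 149.9 105.9  -3.1]
top ('mid', 145) [492.2 395.7 152.3 106.5 -14.9]
top ('shal', 145) [510.4   6.  149.9 106.9 -11.5]
top ('base', 165) [ 517.8 -402.5  152.2  108.2  -11.6]
top ('deep', 160) [578.8 205.2 149.7 105.7  -3.1]
top ('mid', 160) [493.3 396.  150.2 105.7 -14.7]
top ('shal', 160) [510.4   5.8 149.6 106.5 -11.3]
top ('base', 180) [ 517.7 -403.7  150.1  105.1  -11.9]
scene ('deep', 130) [589.3 204.3 167.5 109.1  -3. ]
scene ('mid', 130) [502.5 392.6 169.1 109.4 -15.2]
scene ('shal', 130) [528.6   5.8 183.4 115.5 -11.5]
scene ('base', 150) [ 505.3 -398.3  260.5  241.6   69. ]
scene ('deep', 145) [581.6 204.6 152.2 108.1  -3.1]
scene ('mid', 145) [496.2 395.3 153.  108.  -14.8]
scene ('shal', 145) [528.5   6.2 183.1 114.8 -11.6]
scene ('base', 165) [ 517.7 -400.9  153.1  114.2  -11. ]
scene ('deep', 160) [580.8 204.7 150.5 107.5  -3.1]
scene ('mid', 160) [495.3 395.8 151.1 107.4 -14.5]
scene ('shal', 160) [512.7   9.1 151.  112.7 -11.6]
scene ('base', 180) [ 518.6 -402.7  150.   106.5  -11.3]
deep [[0.577 0.203 0.096]]
mid [[0.488 0.397 0.072]]
shal [[0.508 0.003 0.05 ]]
bottle [[0.638 0.372 0.19 ]]
jar [[ 0.711 -0.007  0.112]]
brush [[ 0.379 -0.179  0.04 ]]
```

Call:
apply_moves(targets=[{"claw":1,"translation":[0,0,0],"dr":[0,0,0.1688]},{"claw":1,"translation":[0,0,0],"dr":[0,0,0.1688]},{"claw":1,"translation":[0,0,0],"dr":[0,0,0.1688]},{"claw":1,"translation":[0,0,0],"dr":[0,0,0.1688]},{"claw":1,"translation":[0,0,0],"dr":[0,0,0.1688]},{"claw":1,"translation":[0,0,0],"dr":[0,0,0.1688]},{"claw":1,"translation":[0,0,0],"dr":[0,0,0.1688]},{"claw":1,"translation":[0,0,0],"dr":[0,0,0.1688]}])

```text
clock: 1.1
eef_pos: [0.183, 0.6495, 0.4041]
ee_rot: [2.287, 2.153, -0.001]
contact_force: [-0.1, 0.2, 0.8]
finger_gap: 0.0857
```

Call:
apply_moves(targets=[{"claw":1,"translation":[-35.2,35,0],"dr":[0,0,0]},{"claw":1,"translation":[-35.2,35,0],"dr":[0,0,0]},{"claw":1,"translation":[-35.2,35,0],"dr":[0,0,0]},{"claw":1,"translation":[-35.2,35,0],"dr":[0,0,0]},{"claw":1,"translation":[-35.2,35,0],"dr":[0,0,0]},{"claw":1,"translation":[-35.2,35,0],"dr":[0,0,0]},{"claw":1,"translation":[-35.2,35,0],"dr":[0,0,0]},{"claw":1,"translation":[-35.2,35,0],"dr":[0,0,0]}])

```text
clock: 2.1
eef_pos: [0.4482, 0.3519, 0.4045]
ee_rot: [-2.281, -2.16, 0.001]
contact_force: [-0.3, 0.7, 0.2]
finger_gap: 0.0854
```

```bash
cat > p.py <<'E'
import sys
from h import *
from scipy.spatial.transform import Rotation as R
def go(x,y,z,psi):
    """tool turn (do first) and tool shift (after) to reach TCP x,y,z mm, jaw azimuth psi deg"""
    o=manip.get_obs(); p=np.array(o["eef_pos"])*1000; M=R.from_rotvec(o["ee_rot"]).as_matrix()
    cur=np.degrees(np.arctan2(M[1,1],M[0,1])); d=np.array([x,y,z])-p
    a=np.radians(psi); X=np.array([-np.sin(a),np.cos(a),0]);Y=np.array([np.cos(a),np.sin(a),0])
    print("t",round(float(o["clock"]),2),"tcp",p.round(1),"psi",cur.round(2),"tilt",M[:,2].round(3),"F",np.round(o["contact_force"],1),"gap",round(float(o["finger_gap"]),4),"q",np.round(o["joint_pos"],2))
    print("turn z",round(float(np.radians(cur-psi)),4),"shift",np.round([d@X,d@Y,-d[2]],1))
if __name__=="__main__": go(*map(float,sys.argv[1:5]))
E
python3 p.py 579.5 205 300 -3.1
```

```text
t 2.1 tcp [448.2 351.9 404.5] psi -3.11 tilt [-0. -0. -1.] F [-0.3  0.7  0.2] gap 0.0854 q [-1.13  0.32  0.44  1.84 -0.16  1.02 -0.68]
turn z -0.0002 shift [-139.6  139.1  104.5]
```

Call:
apply_moves(targets=[{"claw":1,"translation":[-35,35,0],"dr":[0,0,0]},{"claw":1,"translation":[-35,35,0],"dr":[0,0,0]},{"claw":1,"translation":[-35,35,20],"dr":[0,0,0]},{"claw":1,"translation":[-34.6,34.1,30],"dr":[0,0,0]},{"claw":1,"translation":[0,0,44],"dr":[0,0,0]},{"claw":1,"translation":[0,0,10],"dr":[0,0,0]},{"claw":1,"translation":[0,0,0],"dr":[0,0,0]}])

```text
clock: 2.98
eef_pos: [0.5784, 0.2071, 0.3006]
ee_rot: [-2.279, -2.161, 0.002]
contact_force: [0.1, 0.2, 1.0]
finger_gap: 0.0854
```

```bash
python3 p.py 579.5 205 236 -3.1; python3 - <<'E'
from h import *
t=snap("scene","s1"); u=snap("top","t1")
cv2.imwrite("pics/c3.png",np.hstack([cv2.resize(t[150:310,280:460],None,fx=2,fy=2),cv2.resize(u[120:280,190:370],None,fx=2,fy=2)]))
E
```

```text
t 2.98 tcp [578.4 207.1 300.6] psi -3.04 tilt [-0.001 -0.    -1.   ] F [0.1 0.2 1. ] gap 0.0854 q [-0.77  0.52  0.44  1.82 -0.29  0.86 -0.25]
turn z 0.001 shift [-2.1  1.3 64.6]
```

View pics/c3.png

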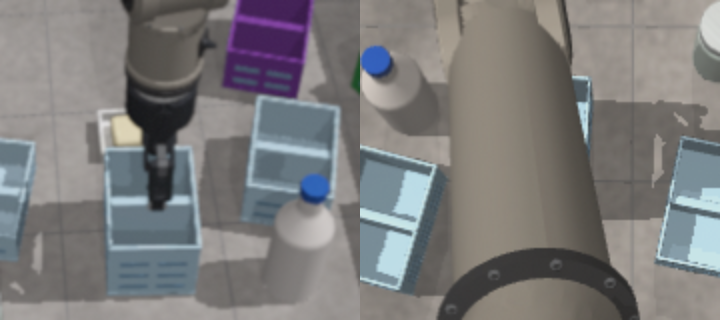

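The view shows the gripper centred on the deep tier's divider, at scene crop (160,200). I'll go down and close.

Call:
apply_moves(targets=[{"claw":1,"translation":[-1,1,0],"dr":[0,0,0]},{"claw":1,"translation":[0,0,25],"dr":[0,0,0]},{"claw":1,"translation":[0,0,25],"dr":[0,0,0]},{"claw":1,"translation":[0,0,14],"dr":[0,0,0]},{"claw":1,"translation":[0,0,0],"dr":[0,0,0]},{"claw":-1,"translation":[0,0,0],"dr":[0,0,0]},{"claw":-1,"translation":[0,0,0],"dr":[0,0,0]},{"claw":-1,"translation":[0,0,0],"dr":[0,0,0]}])

```text
clock: 4.08
eef_pos: [0.5799, 0.2053, 0.2373]
ee_rot: [2.281, 2.16, 0.002]
contact_force: [0.4, -0.6, -0.1]
finger_gap: 0.0323
```

Call:
apply_moves(targets=[{"claw":-1,"translation":[0,0,0],"dr":[0,0,0]},{"claw":-1,"translation":[0,0,0],"dr":[0,0,0]},{"claw":-1,"translation":[0,0,0],"dr":[0,0,0]},{"claw":-1,"translation":[0,0,0],"dr":[0,0,0]}])

```text
clock: 4.58
eef_pos: [0.5798, 0.2053, 0.2371]
ee_rot: [2.281, 2.16, 0.001]
contact_force: [-0.8, -0.7, 6.0]
finger_gap: 0.0111
```

```bash
python3 p.py 518 -403 460 -11.7
```

```text
t 4.58 tcp [579.8 205.3 237.1] psi -3.12 tilt [ 0.  0. -1.] F [-0.8 -0.7  6. ] gap 0.0111 q [-0.74  0.61  0.4   1.85 -0.34  0.74 -0.2 ]
turn z 0.1498 shift [-608.2   62.8 -222.9]
```

Call:
apply_moves(targets=[{"claw":-1,"translation":[0,0,-10],"dr":[0,0,0]},{"claw":-1,"translation":[0,0,-20],"dr":[0,0,0]},{"claw":-1,"translation":[0,0,-25],"dr":[0,0,0]},{"claw":-1,"translation":[0,0,-25],"dr":[0,0,0.05]},{"claw":-1,"translation":[0,0,-25],"dr":[0,0,0.05]},{"claw":-1,"translation":[0,0,-25],"dr":[0,0,0.05]},{"claw":-1,"translation":[0,0,0],"dr":[0,0,0]}])

```text
clock: 5.45
eef_pos: [0.5803, 0.2052, 0.3695]
ee_rot: [2.436, 1.983, 0.007]
contact_force: [1.2, -0.1, -1.4]
finger_gap: 0.011
```

Call:
apply_moves(targets=[{"claw":-1,"translation":[-20,2,0],"dr":[0,0,0]},{"claw":-1,"translation":[-38,4,0],"dr":[0,0,0]},{"claw":-1,"translation":[-38,4,0],"dr":[0,0,0]},{"claw":-1,"translation":[-38,4,0],"dr":[0,0,0]},{"claw":-1,"translation":[-38,4,0],"dr":[0,0,0]},{"claw":-1,"translation":[-38,4,0],"dr":[0,0,0]},{"claw":-1,"translation":[-38,4,0],"dr":[0,0,0]},{"claw":-1,"translation":[-38,4,0],"dr":[0,0,0]}])

```text
clock: 6.45
eef_pos: [0.5494, -0.0835, 0.3655]
ee_rot: [-2.436, -1.981, 0.003]
contact_force: [1.5, 0.1, -1.4]
finger_gap: 0.011
```

Call:
apply_moves(targets=[{"claw":-1,"translation":[-38,4,0],"dr":[0,0,0]},{"claw":-1,"translation":[-38,4,0],"dr":[0,0,0]},{"claw":-1,"translation":[-38,4,0],"dr":[0,0,0]},{"claw":-1,"translation":[-38,4,0],"dr":[0,0,0]},{"claw":-1,"translation":[-38,4,0],"dr":[0,0,0]},{"claw":-1,"translation":[-38,4,0],"dr":[0,0,0]},{"claw":-1,"translation":[-38,4,0],"dr":[0,0,0]},{"claw":-1,"translation":[-36,5,0],"dr":[0,0,0]}])

```text
clock: 7.45
eef_pos: [0.5197, -0.3854, 0.3653]
ee_rot: [-2.436, -1.98, 0.003]
contact_force: [0.4, -0.1, -2.2]
finger_gap: 0.0111
```

```bash
python3 p.py 518 -403 245.1 -11.7; python3 - <<'E'
from h import *
t=snap("scene","s2"); u=snap("top","t2")
cv2.imwrite("pics/c4.png",np.hstack([cv2.resize(t[180:340,40:220],None,fx=2,fy=2),cv2.resize(u[120:280,430:610],None,fx=2,fy=2)]))
E
```

```text
t 7.45 tcp [ 519.7 -385.4  365.3] psi -11.78 tilt [-0.003  0.001 -1.   ] F [ 0.4 -0.1 -2.2] gap 0.0111 q [ 0.11  0.53  0.61  1.7  -0.35  1.03  0.63]
turn z -0.0014 shift [-17.6   1.9 120.2]
```

View pics/c4.png

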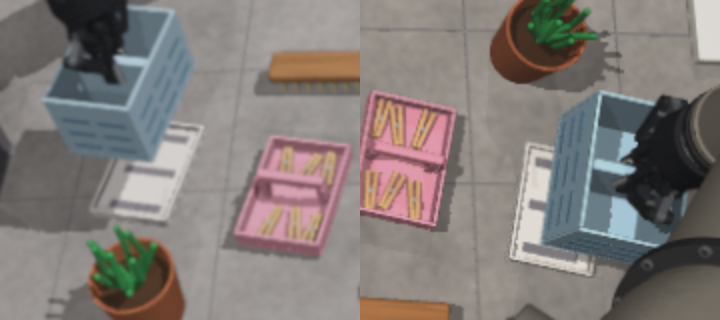

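The tier hangs level and parallel to the stand. I'll centre it, then lower.

Call:
apply_moves(targets=[{"claw":-1,"translation":[-17.6,2,0],"dr":[0,0,0]},{"claw":-1,"translation":[0,0,25],"dr":[0,0,0]},{"claw":-1,"translation":[0,0,30],"dr":[0,0,0]},{"claw":-1,"translation":[0,0,30],"dr":[0,0,0]},{"claw":-1,"translation":[0,0,15],"dr":[0,0,0]},{"claw":-1,"translation":[0,0,0],"dr":[0,0,0]}])

```text
clock: 8.3
eef_pos: [0.52, -0.4007, 0.2657]
ee_rot: [-2.434, -1.982, 0.001]
contact_force: [-0.0, 0.7, -1.3]
finger_gap: 0.0112
```

```bash
python3 p.py 518 -403 245.1 -11.7; python3 - <<'E'
from h import *
t=snap("scene","s3"); u=snap("top","t3")
cv2.imwrite("pics/c5.png",np.hstack([cv2.resize(t[180:340,40:220],None,fx=2,fy=2),cv2.resize(u[120:280,430:610],None,fx=2,fy=2)]))
E
```

```text
t 8.3 tcp [ 520.  -400.7  265.7] psi -11.7 tilt [-0.002  0.001 -1.   ] F [-0.   0.7 -1.3] gap 0.0112 q [ 0.18  0.66  0.54  1.74 -0.43  0.87  0.71]
turn z 0.0001 shift [-2.6 -1.5 20.6]
```

View pics/c5.png

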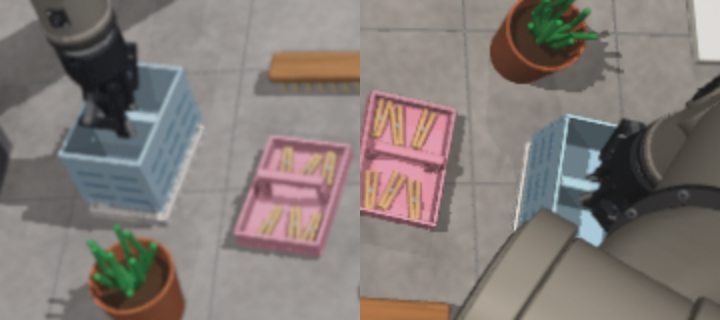

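Call:
apply_moves(targets=[{"claw":-1,"translation":[-2,-1.5,0],"dr":[0,0,0]},{"claw":-1,"translation":[0,0,6],"dr":[0,0,0]},{"claw":-1,"translation":[0,0,5],"dr":[0,0,0]},{"claw":-1,"translation":[0,0,4],"dr":[0,0,0]},{"claw":-1,"translation":[0,0,3],"dr":[0,0,0]},{"claw":-1,"translation":[0,0,2],"dr":[0,0,0]},{"claw":-1,"translation":[0,0,0],"dr":[0,0,0]}])

```text
clock: 9.28
eef_pos: [0.5185, -0.4025, 0.2465]
ee_rot: [-2.436, -1.983, 0.0]
contact_force: [0.1, 0.5, -2.2]
finger_gap: 0.0111
```

```bash
python3 p.py 518 -403 245.1 -11.7
```

```text
t 9.28 tcp [ 518.5 -402.5  246.5] psi -11.71 tilt [-0.  0. -1.] F [ 0.1  0.5 -2.2] gap 0.0111 q [ 0.2   0.68  0.53  1.75 -0.44  0.83  0.73]
turn z -0.0002 shift [-0.6 -0.4  1.4]
```

Call:
apply_moves(targets=[{"claw":-1,"translation":[-0.5,-0.4,1],"dr":[0,0,0]},{"claw":-1,"translation":[0,0,1],"dr":[0,0,0]},{"claw":-1,"translation":[0,0,0],"dr":[0,0,0]}])

```text
clock: 9.65
eef_pos: [0.518, -0.4032, 0.2451]
ee_rot: [2.436, 1.983, 0.0]
contact_force: [-1.0, 1.2, 2.7]
finger_gap: 0.0111
```

```bash
python3 p.py 518 -403 245.1 -11.7
```

```text
t 9.65 tcp [ 518.  -403.2  245.1] psi -11.72 tilt [ 0. -0. -1.] F [-1.   1.2  2.7] gap 0.0111 q [ 0.2   0.68  0.53  1.75 -0.45  0.83  0.73]
turn z -0.0003 shift [0.2 0.  0. ]
```

Call:
apply_moves(targets=[{"claw":1,"translation":[0,0,0],"dr":[0,0,0]},{"claw":1,"translation":[0,0,0],"dr":[0,0,0]},{"claw":1,"translation":[0,0,0],"dr":[0,0,0]},{"claw":1,"translation":[0,0,0],"dr":[0,0,0]},{"claw":1,"translation":[0,0,-15],"dr":[0,0,0]},{"claw":1,"translation":[0,0,-30],"dr":[0,0,0]},{"claw":1,"translation":[0,0,-40],"dr":[0,0,0]},{"claw":1,"translation":[0,0,-40],"dr":[0,0,0]}])

```text
clock: 10.65
eef_pos: [0.5178, -0.4031, 0.3719]
ee_rot: [2.436, 1.982, 0.0]
contact_force: [0.5, 0.3, -0.4]
finger_gap: 0.0851
```

```bash
python3 p.py 494 396 370 -14.8
```

```text
t 10.65 tcp [ 517.8 -403.1  371.9] psi -11.73 tilt [ 0.001 -0.    -1.   ] F [ 0.5  0.3 -0.4] gap 0.0851 q [ 0.14  0.54  0.62  1.67 -0.35  1.05  0.66]
turn z 0.0536 shift [ 766.5 -227.2    1.9]
```

Call:
apply_moves(targets=[{"claw":1,"translation":[0,0,-10],"dr":[0,0,0.0536]},{"claw":1,"translation":[48,-14.2,0],"dr":[0,0,0]},{"claw":1,"translation":[48,-14.2,0],"dr":[0,0,0]},{"claw":1,"translation":[48,-14.2,0],"dr":[0,0,0]},{"claw":1,"translation":[48,-14.2,0],"dr":[0,0,0]},{"claw":1,"translation":[48,-14.2,0],"dr":[0,0,0]},{"claw":1,"translation":[48,-14.2,0],"dr":[0,0,0]},{"claw":1,"translation":[48,-14.2,0],"dr":[0,0,0]}])

```text
clock: 11.65
eef_pos: [0.5074, -0.0515, 0.3808]
ee_rot: [2.489, 1.916, 0.003]
contact_force: [1.2, 0.3, -0.2]
finger_gap: 0.0855
```

Call:
apply_moves(targets=[{"claw":1,"translation":[48,-14.2,0],"dr":[0,0,0]},{"claw":1,"translation":[48,-14.2,0],"dr":[0,0,0]},{"claw":1,"translation":[48,-14.2,0],"dr":[0,0,0]},{"claw":1,"translation":[48,-14.2,0],"dr":[0,0,0]},{"claw":1,"translation":[48,-14.2,0],"dr":[0,0,0]},{"claw":1,"translation":[48,-14.2,0],"dr":[0,0,0]},{"claw":1,"translation":[48,-14.2,0],"dr":[0,0,0]},{"claw":1,"translation":[48,-14.2,0],"dr":[0,0,0]}])

```text
clock: 12.65
eef_pos: [0.4958, 0.3489, 0.381]
ee_rot: [-2.489, -1.917, -0.002]
contact_force: [1.1, -0.6, -0.5]
finger_gap: 0.0854
```

```bash
python3 p.py 494 396 280 -14.8; python3 - <<'E'
from h import *
t=snap("scene","s4"); u=snap("top","t4")
cv2.imwrite("pics/c6.png",np.hstack([cv2.resize(t[180:340,40:220],None,fx=2,fy=2),cv2.resize(u[120:280,430:610],None,fx=2,fy=2)]))
from m import rim
for n,im,c in(("top",u,(528,215)),("scene",t,(110,225))):
    hsv=cv2.cvtColor(im,cv2.COLOR_BGR2HSV)
    m=cv2.inRange(hsv,(88,20,160),(112,140,255)); M=np.zeros_like(m); cv2.circle(M,c,55,255,-1); m=cv2.morphologyEx(m&M,cv2.MORPH_CLOSE,np.ones((3,3)))
    nl,lab,st,_=cv2.connectedComponentsWithStats(m); k=1+np.argmax(st[1:,4]); ys,xs=np.nonzero(lab==k)
    print(n,np.array(cv2.minAreaRect((cast(n,np.c_[xs,ys],.112)[:,:2]*1000).astype(np.float32)),dtype=object))
E
```

```text
t 12.65 tcp [495.8 348.9 381. ] psi -14.81 tilt [ 0.001  0.001 -1.   ] F [ 1.1 -0.6 -0.5] gap 0.0854 q [-1.07  0.41  0.46  1.78 -0.22  1.   -0.78]
turn z -0.0002 shift [ 45.1 -13.8 101. ]
top [(518.1766357421875, -403.4902648925781)
 (106.3798599243164, 150.19908142089844) 77.9083251953125]
scene [(519.5034790039062, -402.03289794921875)
 (110.0533676147461, 151.93045043945312) 78.477294921875]
```

View pics/c6.png

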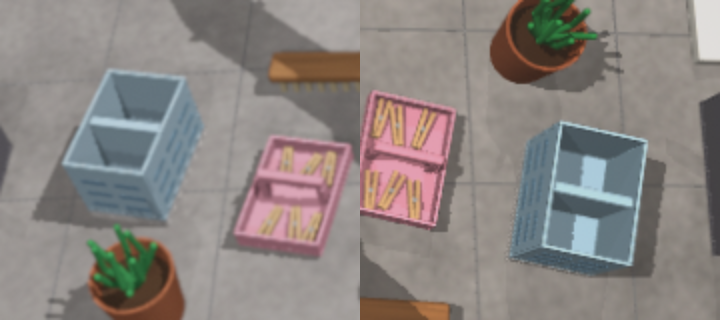

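The deep tier is home: its rim, cast at z = 112 mm, measures 150x106 and is centred at (518,-403), yaw -12. Now the middle tier, top px (198,228).

Call:
apply_moves(targets=[{"claw":1,"translation":[38,-11.8,0],"dr":[0,0,0]},{"claw":1,"translation":[7,-2,20],"dr":[0,0,0]},{"claw":1,"translation":[0,0,40],"dr":[0,0,0]},{"claw":1,"translation":[0,0,30],"dr":[0,0,0]},{"claw":1,"translation":[0,0,10],"dr":[0,0,0]},{"claw":1,"translation":[0,0,0],"dr":[0,0,0]}])

```text
clock: 13.5
eef_pos: [0.4942, 0.3938, 0.2797]
ee_rot: [2.489, 1.916, -0.001]
contact_force: [1.0, -0.6, 0.2]
finger_gap: 0.0851
```

```bash
python3 p.py 494 396 212 -14.8
```

```text
t 13.5 tcp [494.2 393.8 279.7] psi -14.83 tilt [-0.    -0.001 -1.   ] F [ 1.  -0.6  0.2] gap 0.0851 q [-1.06  0.57  0.4   1.79 -0.29  0.84 -0.78]
turn z -0.0006 shift [ 2.  -0.7 67.7]
```

Call:
apply_moves(targets=[{"claw":1,"translation":[2,-0.7,0],"dr":[0,0,0]},{"claw":1,"translation":[0,0,25],"dr":[0,0,0]},{"claw":1,"translation":[0,0,25],"dr":[0,0,0]},{"claw":1,"translation":[0,0,17],"dr":[0,0,0]},{"claw":1,"translation":[0,0,0],"dr":[0,0,0]},{"claw":-1,"translation":[0,0,0],"dr":[0,0,0]},{"claw":-1,"translation":[0,0,0],"dr":[0,0,0]},{"claw":-1,"translation":[0,0,0],"dr":[0,0,0]}])

```text
clock: 14.5
eef_pos: [0.494, 0.3968, 0.2134]
ee_rot: [-2.489, -1.917, -0.002]
contact_force: [-0.2, 0.4, -0.6]
finger_gap: 0.0321
```

Call:
apply_moves(targets=[{"claw":-1,"translation":[0,0,0],"dr":[0,0,0]},{"claw":-1,"translation":[0,0,0],"dr":[0,0,0]},{"claw":-1,"translation":[0,0,0],"dr":[0,0,0]},{"claw":-1,"translation":[0,0,0],"dr":[0,0,0]}])

```text
clock: 15.0
eef_pos: [0.4939, 0.3968, 0.2132]
ee_rot: [-2.489, -1.917, -0.001]
contact_force: [0.4, -0.0, 4.9]
finger_gap: 0.0111
```

```bash
python3 p.py 518 -403.3 380 -11.8
```

```text
t 15.0 tcp [493.9 396.8 213.2] psi -14.78 tilt [ 0.     0.001 -1.   ] F [ 0.4 -0.   4.9] gap 0.0111 q [-1.03  0.66  0.36  1.81 -0.33  0.72 -0.75]
turn z -0.052 shift [-778.3  187.2 -166.8]
```

Call:
apply_moves(targets=[{"claw":-1,"translation":[0,0,-10],"dr":[0,0,0]},{"claw":-1,"translation":[0,0,-20],"dr":[0,0,0]},{"claw":-1,"translation":[0,0,-30],"dr":[0,0,0]},{"claw":-1,"translation":[0,0,-35],"dr":[0,0,0]},{"claw":-1,"translation":[0,0,-35],"dr":[0,0,-0.026]},{"claw":-1,"translation":[0,0,-30],"dr":[0,0,-0.026]},{"claw":-1,"translation":[0,0,0],"dr":[0,0,0]},{"claw":-1,"translation":[-20,4.8,0],"dr":[0,0,0]}])

```text
clock: 16.0
eef_pos: [0.4933, 0.3768, 0.372]
ee_rot: [-2.435, -1.984, 0.001]
contact_force: [-0.5, 0.3, -2.9]
finger_gap: 0.0114
```

Call:
apply_moves(targets=[{"claw":-1,"translation":[-46,11.1,0],"dr":[0,0,0]},{"claw":-1,"translation":[-46,11.1,0],"dr":[0,0,0]},{"claw":-1,"translation":[-46,11.1,0],"dr":[0,0,0]},{"claw":-1,"translation":[-46,11.1,0],"dr":[0,0,0]},{"claw":-1,"translation":[-46,11.1,0],"dr":[0,0,0]},{"claw":-1,"translation":[-46,11.1,0],"dr":[0,0,0]},{"claw":-1,"translation":[-46,11.1,0],"dr":[0,0,0]},{"claw":-1,"translation":[-46,11.1,0],"dr":[0,0,0]}])

```text
clock: 17.0
eef_pos: [0.5044, -0.005, 0.3715]
ee_rot: [-2.439, -1.979, 0.004]
contact_force: [-0.8, 0.7, -2.3]
finger_gap: 0.0112
```

Call:
apply_moves(targets=[{"claw":-1,"translation":[-46,11.1,0],"dr":[0,0,0]},{"claw":-1,"translation":[-46,11.1,0],"dr":[0,0,0]},{"claw":-1,"translation":[-46,11.1,0],"dr":[0,0,0]},{"claw":-1,"translation":[-46,11.1,0],"dr":[0,0,0]},{"claw":-1,"translation":[-46,11.1,0],"dr":[0,0,0]},{"claw":-1,"translation":[-46,11.1,0],"dr":[0,0,0]},{"claw":-1,"translation":[-46,11.1,0],"dr":[0,0,0]},{"claw":-1,"translation":[0,0,0],"dr":[0,0,0]}])

```text
clock: 18.0
eef_pos: [0.5127, -0.3382, 0.3716]
ee_rot: [-2.446, -1.971, 0.006]
contact_force: [-0.7, 0.2, -3.8]
finger_gap: 0.0113
```

```bash
python3 p.py 518 -403.3 319.2 -11.8
```

```text
t 18.0 tcp [ 512.7 -338.2  371.6] psi -12.29 tilt [-0.003 -0.002 -1.   ] F [-0.7  0.2 -3.8] gap 0.0113 q [ 0.01  0.47  0.64  1.77 -0.32  1.01  0.56]
turn z -0.0086 shift [-62.6  18.4  52.4]
```

Call:
apply_moves(targets=[{"claw":-1,"translation":[-31,9,0],"dr":[0,0,-0.003]},{"claw":-1,"translation":[-31,9,0],"dr":[0,0,0]},{"claw":-1,"translation":[0,0,15],"dr":[0,0,0]},{"claw":-1,"translation":[0,0,15],"dr":[0,0,0]},{"claw":-1,"translation":[0,0,0],"dr":[0,0,0]},{"claw":-1,"translation":[0,0,0],"dr":[0,0,0]}])

```text
clock: 18.75
eef_pos: [0.5215, -0.3969, 0.3426]
ee_rot: [-2.434, -1.986, -0.0]
contact_force: [0.0, -0.2, -2.5]
finger_gap: 0.0111
```

```bash
python3 p.py 518 -403.3 319.2 -11.8; python3 - <<'E'
from h import *
t=snap("scene","s5"); u=snap("top","t5")
cv2.imwrite("pics/c7.png",np.hstack([cv2.resize(t[150:310,40:220],None,fx=2,fy=2),cv2.resize(u[120:280,430:610],None,fx=2,fy=2)]))
E
```

```text
t 18.75 tcp [ 521.5 -396.9  342.6] psi -11.57 tilt [-0.     0.001 -1.   ] F [ 0.  -0.2 -2.5] gap 0.0111 q [ 0.13  0.57  0.61  1.69 -0.38  1.    0.67]
turn z 0.004 shift [-6.9 -2.1 23.4]
```

View pics/c7.png

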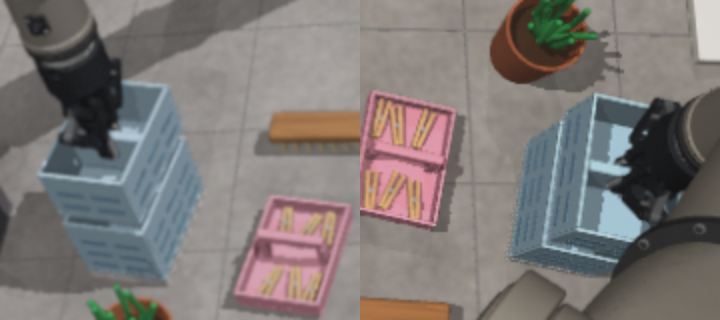

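The middle tier hangs level above the deep one, with its edges parallel. I'll correct (-6.9, -2.1) and lower.

Call:
apply_moves(targets=[{"claw":-1,"translation":[-6,-2,0],"dr":[0,0,0.004]},{"claw":-1,"translation":[0,0,6],"dr":[0,0,0]},{"claw":-1,"translation":[0,0,4],"dr":[0,0,0]},{"claw":-1,"translation":[0,0,0],"dr":[0,0,0]}])

```text
clock: 19.35
eef_pos: [0.518, -0.4029, 0.332]
ee_rot: [-2.438, -1.979, 0.0]
contact_force: [-0.2, 0.7, -2.0]
finger_gap: 0.0114
```

```bash
python3 p.py 518 -403.3 319.2 -11.8
```

```text
t 19.35 tcp [ 518.  -402.9  332. ] psi -11.85 tilt [-0.001  0.001 -1.   ] F [-0.2  0.7 -2. ] gap 0.0114 q [ 0.15  0.58  0.61  1.7  -0.39  0.98  0.69]
turn z -0.0009 shift [-0.4  0.1 12.8]
```

Call:
apply_moves(targets=[{"claw":-1,"translation":[0,0,4],"dr":[0,0,0]},{"claw":-1,"translation":[0,0,4],"dr":[0,0,0]},{"claw":-1,"translation":[0,0,2],"dr":[0,0,0]},{"claw":-1,"translation":[0,0,2],"dr":[0,0,0]},{"claw":-1,"translation":[0,0,1],"dr":[0,0,0]},{"claw":-1,"translation":[0,0,0],"dr":[0,0,0]}])

```text
clock: 20.1
eef_pos: [0.518, -0.4032, 0.3196]
ee_rot: [-2.439, -1.98, 0.0]
contact_force: [0.3, -0.2, -2.4]
finger_gap: 0.0114
```

```bash
python3 p.py 518 -403.3 319.2 -11.8
```

```text
t 20.1 tcp [ 518.  -403.2  319.6] psi -11.86 tilt [-0.  0. -1.] F [ 0.3 -0.2 -2.4] gap 0.0114 q [ 0.15  0.6   0.6   1.71 -0.4   0.96  0.69]
turn z -0.0011 shift [-0.1 -0.   0.4]
```

Call:
apply_moves(targets=[{"claw":-1,"translation":[0,0,0.7],"dr":[0,0,0]},{"claw":-1,"translation":[0,0,0.7],"dr":[0,0,0]},{"claw":-1,"translation":[0,0,0],"dr":[0,0,0]}])

```text
clock: 20.48
eef_pos: [0.5181, -0.4033, 0.3192]
ee_rot: [2.439, 1.98, 0.001]
contact_force: [-3.1, 1.9, 4.8]
finger_gap: 0.0111
```

```bash
python3 p.py 518 -403.3 319.2 -11.8
```

```text
t 20.48 tcp [ 518.1 -403.3  319.2] psi -11.86 tilt [ 0.001  0.    -1.   ] F [-3.1  1.9  4.8] gap 0.0111 q [ 0.15  0.6   0.6   1.71 -0.4   0.96  0.7 ]
turn z -0.0011 shift [-0.  -0.1 -0. ]
```

Contact came at the expected height. I'll release, lift and head for the shallow tier.

Call:
apply_moves(targets=[{"claw":1,"translation":[0,0,0],"dr":[0,0,0]},{"claw":1,"translation":[0,0,0],"dr":[0,0,0]},{"claw":1,"translation":[0,0,0],"dr":[0,0,0]},{"claw":1,"translation":[0,0,0],"dr":[0,0,0]},{"claw":1,"translation":[0,0,-15],"dr":[0,0,0]},{"claw":1,"translation":[0,0,-30],"dr":[0,0,0]},{"claw":1,"translation":[0,0,-30],"dr":[0,0,0]},{"claw":1,"translation":[0,0,-20],"dr":[0,0,0]}])

```text
clock: 21.48
eef_pos: [0.518, -0.4036, 0.4158]
ee_rot: [2.438, 1.978, 0.001]
contact_force: [0.6, 0.7, 0.4]
finger_gap: 0.0855
```

```bash
python3 p.py 510.5 6 260 -11.4
```

```text
t 21.48 tcp [ 518.  -403.6  415.8] psi -11.88 tilt [ 0.002 -0.001 -1.   ] F [0.6 0.7 0.4] gap 0.0855 q [ 0.11  0.5   0.65  1.62 -0.33  1.13  0.64]
turn z -0.0084 shift [400.  -88.4 155.8]
```

Call:
apply_moves(targets=[{"claw":1,"translation":[40,-8.8,0],"dr":[0,0,-0.008]},{"claw":1,"translation":[45,-10,0],"dr":[0,0,0]},{"claw":1,"translation":[45,-10,0],"dr":[0,0,0]},{"claw":1,"translation":[45,-10,0],"dr":[0,0,0]},{"claw":1,"translation":[45,-10,0],"dr":[0,0,0]},{"claw":1,"translation":[45,-10,0],"dr":[0,0,0]},{"claw":1,"translation":[45,-10,20],"dr":[0,0,0]},{"claw":1,"translation":[45,-9.8,30],"dr":[0,0,0]}])

```text
clock: 22.48
eef_pos: [0.5118, -0.0383, 0.3641]
ee_rot: [2.43, 1.989, 0.005]
contact_force: [0.4, 0.2, -0.7]
finger_gap: 0.0859
```

Call:
apply_moves(targets=[{"claw":1,"translation":[30,-7,30],"dr":[0,0,0]},{"claw":1,"translation":[15,-3,40],"dr":[0,0,0]},{"claw":1,"translation":[0,0,25],"dr":[0,0,0]},{"claw":1,"translation":[0,0,10],"dr":[0,0,0]},{"claw":1,"translation":[0,0,0],"dr":[0,0,0]},{"claw":1,"translation":[0,0,0],"dr":[0,0,0]}])

```text
clock: 23.22
eef_pos: [0.5112, 0.0061, 0.2594]
ee_rot: [2.431, 1.988, 0.003]
contact_force: [-0.3, 0.1, 0.7]
finger_gap: 0.0854
```

```bash
python3 p.py 510.5 6 191 -11.4;  python3 - <<'E'
from h import *
t=snap("scene","s6"); u=snap("top","t6")
cv2.imwrite("pics/c8.png",np.hstack([cv2.resize(t[150:310,40:320],None,fx=2,fy=2),cv2.resize(u[100:260,470:590],None,fx=2,fy=2)]))
for n,im,c in(("top",u,(528,195)),("scene",t,(105,195))):
    hsv=cv2.cvtColor(im,cv2.COLOR_BGR2HSV)
    m=cv2.inRange(hsv,(88,20,160),(112,140,255)); M=np.zeros_like(m); cv2.circle(M,c,65,255,-1); m=cv2.morphologyEx(m&M,cv2.MORPH_CLOSE,np.ones((3,3)))
    nl,lab,st,_=cv2.connectedComponentsWithStats(m); k=1+np.argmax(st[1:,4]); ys,xs=np.nonzero(lab==k)
    print(n,np.array(cv2.minAreaRect((cast(n,np.c_[xs,ys],.186)[:,:2]*1000).astype(np.float32)),dtype=object))
E
```

```text
t 23.23 tcp [511.2   6.1 259.4] psi -11.45 tilt [ 0.002  0.    -1.   ] F [-0.3  0.1  0.7] gap 0.0854 q [-0.53  0.45  0.49  2.09 -0.33  0.67 -0.01]
turn z -0.0008 shift [-0.2 -0.6 68.4]
top [(518.5888061523438, -404.3858337402344)
 (107.5400161743164, 150.4930419921875) 77.92889404296875]
scene [(519.4671020507812, -402.5648498535156)
 (109.04586791992188, 150.8790740966797) 78.01152038574219]
```

View pics/c8.png

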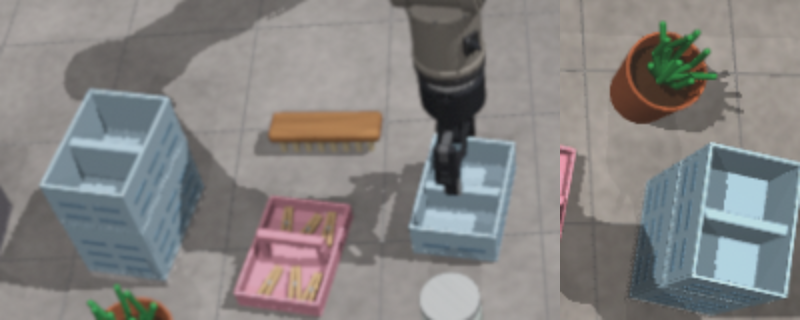

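```bash
python3 - <<'E'
from h import *
P=proj("scene",[[.511,.006,.1],[.5105,.006,.05],[.511,.006,.25]]);print(((P-[40,150])*2).round(1))
t=cv2.imread("pics/t0.png") if 0 else cv2.imread("pics/top0.png"); t=cv2.imread("pics/s6.png")
q=lambda a,s,r:[.5105+s*.075*np.cos(a)-r*.053*np.sin(a),.006+s*.075*np.sin(a)+r*.053*np.cos(a),.058]
a=np.radians(-11.4);Q=proj("scene",[q(a,1,1),q(a,1,-1),q(a,-1,-1),q(a,-1,1)]);print(((Q-[40,150])*2).round(1))
E
```

```text
[[460.1 160.8]
 [463.  185.9]
 [450.6  75.1]]
[[494.9 235.6]
 [408.  226.3]
 [432.6 132.1]
 [514.2 140.1]]
```

The middle tier is home at (518.8,-403.5), yaw -12. The gripper's projection over the shallow tier agrees with the picture, so I'll grasp.

Call:
apply_moves(targets=[{"claw":1,"translation":[0,-0.5,0],"dr":[0,0,0]},{"claw":1,"translation":[0,0,25],"dr":[0,0,0]},{"claw":1,"translation":[0,0,25],"dr":[0,0,0]},{"claw":1,"translation":[0,0,17],"dr":[0,0,0]},{"claw":1,"translation":[0,0,0],"dr":[0,0,0]},{"claw":-1,"translation":[0,0,0],"dr":[0,0,0]},{"claw":-1,"translation":[0,0,0],"dr":[0,0,0]},{"claw":-1,"translation":[0,0,0],"dr":[0,0,0]}])

```text
clock: 24.32
eef_pos: [0.5104, 0.0066, 0.1918]
ee_rot: [2.431, 1.99, 0.001]
contact_force: [-0.0, -0.4, -0.1]
finger_gap: 0.0322
```

Call:
apply_moves(targets=[{"claw":-1,"translation":[0,0,0],"dr":[0,0,0]},{"claw":-1,"translation":[0,0,0],"dr":[0,0,0]},{"claw":-1,"translation":[0,0,0],"dr":[0,0,0]},{"claw":-1,"translation":[0,0,0],"dr":[0,0,0]}])

```text
clock: 24.82
eef_pos: [0.5104, 0.0066, 0.1917]
ee_rot: [2.431, 1.99, 0.001]
contact_force: [-0.5, 0.5, 6.5]
finger_gap: 0.0114
```

```bash
python3 p.py 518.5 -403.5 420 -11.9
```

```text
t 24.82 tcp [510.4   6.6 191.7] psi -11.4 tilt [ 0.001  0.    -1.   ] F [-0.5  0.5  6.5] gap 0.0114 q [-0.45  0.56  0.4   2.12 -0.42  0.54  0.06]
turn z 0.0086 shift [-399.6   92.5 -228.3]
```

Call:
apply_moves(targets=[{"claw":-1,"translation":[0,0,-10],"dr":[0,0,0]},{"claw":-1,"translation":[0,0,-25],"dr":[0,0,0]},{"claw":-1,"translation":[0,0,-40],"dr":[0,0,0]},{"claw":-1,"translation":[0,0,-45],"dr":[0,0,0]},{"claw":-1,"translation":[0,0,-45],"dr":[0,0,0]},{"claw":-1,"translation":[0,0,-40],"dr":[0,0,0.008]},{"claw":-1,"translation":[0,0,-23],"dr":[0,0,0]},{"claw":-1,"translation":[0,0,0],"dr":[0,0,0]}])

```text
clock: 25.82
eef_pos: [0.5103, 0.0063, 0.421]
ee_rot: [2.438, 1.979, 0.005]
contact_force: [0.1, 0.4, -1.8]
finger_gap: 0.011
```

Call:
apply_moves(targets=[{"claw":-1,"translation":[-25,5.8,0],"dr":[0,0,0]},{"claw":-1,"translation":[-45,10.4,0],"dr":[0,0,0]},{"claw":-1,"translation":[-45,10.4,0],"dr":[0,0,0]},{"claw":-1,"translation":[-45,10.4,0],"dr":[0,0,0]},{"claw":-1,"translation":[-45,10.4,0],"dr":[0,0,0]},{"claw":-1,"translation":[-45,10.4,0],"dr":[0,0,0]},{"claw":-1,"translation":[-45,10.4,0],"dr":[0,0,0]},{"claw":-1,"translation":[-45,10.4,0],"dr":[0,0,0]}])

```text
clock: 26.82
eef_pos: [0.5167, -0.3434, 0.4174]
ee_rot: [-2.437, -1.978, 0.002]
contact_force: [-0.0, 0.0, -0.8]
finger_gap: 0.0114
```

Call:
apply_moves(targets=[{"claw":-1,"translation":[-30,7,0],"dr":[0,0,0]},{"claw":-1,"translation":[-28,7,0],"dr":[0,0,0]},{"claw":-1,"translation":[0,0,0],"dr":[0,0,0]},{"claw":-1,"translation":[0,0,15],"dr":[0,0,0]},{"claw":-1,"translation":[0,0,0],"dr":[0,0,0]},{"claw":-1,"translation":[0,0,0],"dr":[0,0,0]}])

```text
clock: 27.58
eef_pos: [0.5193, -0.4011, 0.4039]
ee_rot: [-2.437, -1.981, -0.0]
contact_force: [0.4, -0.4, -0.2]
finger_gap: 0.0109
```

```bash
python3 p.py 518.5 -403.5 371.7 -11.9; python3 - <<'E'
from h import *
t=snap("scene","s7"); u=snap("top","t7")
cv2.imwrite("pics/c9.png",np.hstack([cv2.resize(t[110:290,40:220],None,fx=2,fy=2),cv2.resize(u[100:280,430:610],None,fx=2,fy=2)]))
E
```

```text
t 27.57 tcp [ 519.3 -401.1  403.9] psi -11.79 tilt [-0.001  0.001 -1.   ] F [ 0.4 -0.4 -0.2] gap 0.0109 q [ 0.08  0.52  0.69  1.64 -0.36  1.11  0.67]
turn z 0.0019 shift [-2.6 -0.2 32.2]
```

View pics/c9.png

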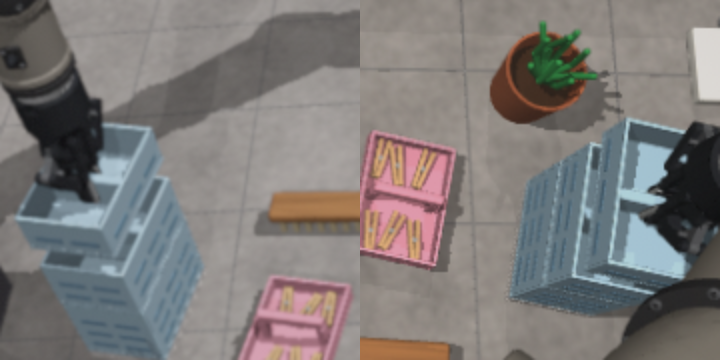

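The shallow tier is held level and aligned above the stack.

Call:
apply_moves(targets=[{"claw":-1,"translation":[-2.2,0,0],"dr":[0,0,0.001]},{"claw":-1,"translation":[0,0,8],"dr":[0,0,0]},{"claw":-1,"translation":[0,0,8],"dr":[0,0,0]},{"claw":-1,"translation":[0,0,4],"dr":[0,0,0]},{"claw":-1,"translation":[0,0,0],"dr":[0,0,0]},{"claw":-1,"translation":[0,0,0],"dr":[0,0,0]}])

```text
clock: 28.42
eef_pos: [0.5185, -0.4042, 0.3844]
ee_rot: [2.44, 1.979, 0.0]
contact_force: [0.8, 1.0, -1.5]
finger_gap: 0.0112
```

```bash
python3 p.py 518.5 -403.5 371.7 -11.9
```

```text
t 28.43 tcp [ 518.5 -404.2  384.4] psi -11.92 tilt [ 0. -0. -1.] F [ 0.8  1.  -1.5] gap 0.0112 q [ 0.1   0.54  0.68  1.65 -0.38  1.08  0.68]
turn z -0.0003 shift [ 0.7 -0.2 12.7]
```

Call:
apply_moves(targets=[{"claw":-1,"translation":[0.6,0,4],"dr":[0,0,0]},{"claw":-1,"translation":[0,0,4],"dr":[0,0,0]},{"claw":-1,"translation":[0,0,2],"dr":[0,0,0]},{"claw":-1,"translation":[0,0,2],"dr":[0,0,0]},{"claw":-1,"translation":[0,0,1],"dr":[0,0,0]},{"claw":-1,"translation":[0,0,0.7],"dr":[0,0,0]},{"claw":-1,"translation":[0,0,0],"dr":[0,0,0]}])

```text
clock: 29.3
eef_pos: [0.5185, -0.4037, 0.3718]
ee_rot: [2.44, 1.979, 0.001]
contact_force: [-2.5, 2.4, 7.1]
finger_gap: 0.0112
```

```bash
python3 p.py 518.5 -403.5 371.7 -11.9
```

```text
t 29.3 tcp [ 518.5 -403.7  371.8] psi -11.92 tilt [ 0.001  0.    -1.   ] F [-2.5  2.4  7.1] gap 0.0112 q [ 0.1   0.56  0.67  1.67 -0.39  1.06  0.69]
turn z -0.0004 shift [ 0.2 -0.1  0.1]
```

Call:
apply_moves(targets=[{"claw":1,"translation":[0,0,0],"dr":[0,0,0]},{"claw":1,"translation":[0,0,0],"dr":[0,0,0]},{"claw":1,"translation":[0,0,0],"dr":[0,0,0]},{"claw":1,"translation":[0,0,0],"dr":[0,0,0]},{"claw":1,"translation":[0,0,-15],"dr":[0,0,0]},{"claw":1,"translation":[0,0,-30],"dr":[0,0,0]},{"claw":1,"translation":[0,0,-30],"dr":[0,0,0]},{"claw":1,"translation":[0,0,-15],"dr":[0,0,0]}])

```text
clock: 30.3
eef_pos: [0.5186, -0.4041, 0.4633]
ee_rot: [2.438, 1.976, 0.002]
contact_force: [-0.7, -0.4, -0.1]
finger_gap: 0.0855
```

```bash
python3 - <<'E'
from h import *
for n,c in(("top",(452,200)),("scene",(187,277))):
    im=cv2.imread(f"pics/{n}0.png"); hsv=cv2.cvtColor(im,cv2.COLOR_BGR2HSV)
    for V in(90,150,180):
        m=cv2.inRange(hsv,(150,40,V),(179,255,255)); M=np.zeros_like(m); cv2.circle(M,c,52,255,-1); m&=M
        nl,lab,st,_=cv2.connectedComponentsWithStats(m,connectivity=8); k=1+np.argmax(st[1:,4]); ys,xs=np.nonzero(lab==k)
        print(n,V,np.array(cv2.minAreaRect((cast(n,np.c_[xs,ys],.032)[:,:2]*1000).astype(np.float32)),dtype=object))
a,b=[cv2.imread(f"pics/{n}0.png") for n in("top","scene")]
def draw(n,im,x,y,yaw):
    a=np.radians(yaw);u=np.array([np.cos(a),np.sin(a)]);v=np.array([-u[1],u[0]]);C=np.array([x,y])
    for hx,hy,z in((.075,.053,.032),(.006,.042,.058)):
        q=proj(n,[[*(C+s*hx*u+r*hy*v),z] for s,r in((1,1),(1,-1),(-1,-1),(-1,1))]); cv2.polylines(im,[np.int32(q*16)],True,(0,255,0),1,shift=4)
for n,im in(("top",a),("scene",b)): draw(n,im,.573,-.2035,-12.3)
cv2.imwrite("pics/c10.png",np.hstack([cv2.resize(a[155:245,410:500],None,fx=4,fy=4,interpolation=0),cv2.resize(b[235:325,142:232],None,fx=4,fy=4,interpolation=0)]))
E
python3 p.py 573 -203.5 330 -12.3
```

```text
top 90 [(573.3330078125, -203.36492919921875)
 (111.62158966064453, 156.56170654296875) 77.66401672363281]
top 150 [(576.1293334960938, -203.92723083496094)
 (111.31649017333984, 150.76031494140625) 77.83003997802734]
top 180 [(575.94970703125, -205.72857666015625)
 (106.42957305908203, 150.4444580078125) 77.6575698852539]
scene 90 [(584.4473876953125, -203.78968811035156)
 (116.31652069091797, 165.05252075195312) 77.59187316894531]
scene 150 [(583.06396484375, -203.16793823242188)
 (115.69664764404297, 162.082763671875) 77.59187316894531]
scene 180 [(576.5108642578125, -204.80340576171875)
 (107.12664031982422, 149.2410888671875) 77.91326904296875]
t 30.3 tcp [ 518.6 -404.1  463.3] psi -11.93 tilt [ 0.003 -0.002 -1.   ] F [-0.7 -0.4 -0.1] gap 0.0855 q [ 0.07  0.48  0.72  1.57 -0.33  1.22  0.64]
turn z 0.0064 shift [207.6  10.4 133.3]
```

View pics/c10.png

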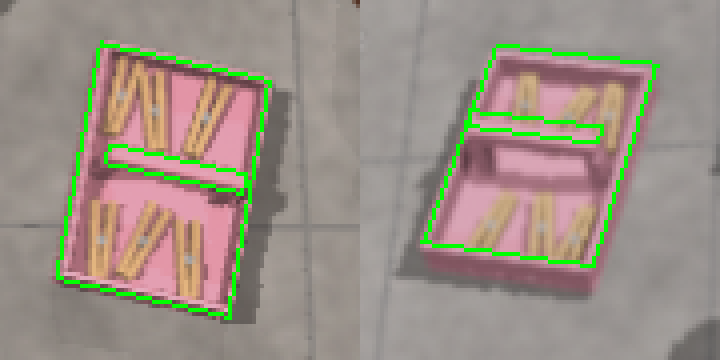

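Both views agree on the tray: rim centre (576,-205), yaw -12.3, size 150x106.5. I'll approach its handle.

Call:
apply_moves(targets=[{"claw":1,"translation":[41.3,2.8,0],"dr":[0,0,0.0064]},{"claw":1,"translation":[41.3,2.8,0],"dr":[0,0,0]},{"claw":1,"translation":[41.3,2.8,0],"dr":[0,0,0]},{"claw":1,"translation":[41.3,2.8,0],"dr":[0,0,0]},{"claw":1,"translation":[41.3,2.7,0],"dr":[0,0,0]},{"claw":1,"translation":[0,0,20],"dr":[0,0,0]},{"claw":1,"translation":[0,0,45],"dr":[0,0,0]},{"claw":1,"translation":[0,0,45],"dr":[0,0,0]}])

```text
clock: 31.3
eef_pos: [0.576, -0.2044, 0.3498]
ee_rot: [2.445, 1.971, 0.001]
contact_force: [-0.8, 0.4, -0.6]
finger_gap: 0.0851
```

Call:
apply_moves(targets=[{"claw":1,"translation":[0,0,45],"dr":[0,0,0]},{"claw":1,"translation":[0,0,30],"dr":[0,0,0]},{"claw":1,"translation":[0,0,8],"dr":[0,0,0]},{"claw":1,"translation":[0,0,0],"dr":[0,0,0]},{"claw":1,"translation":[0,0,0],"dr":[0,0,0]}])

```text
clock: 31.92
eef_pos: [0.5764, -0.205, 0.2691]
ee_rot: [2.445, 1.97, 0.002]
contact_force: [0.0, 0.4, 0.0]
finger_gap: 0.0855
```

```bash
python3 p.py 576.2 -205.2 208 -12.3; python3 - <<'E'
from h import *
t=snap("scene","s8"); u=snap("top","t8")
cv2.imwrite("pics/c11.png",np.hstack([cv2.resize(t[130:310,40:230],None,fx=2,fy=2),cv2.resize(u[100:280,430:610],None,fx=2,fy=2)]))
for n,im,c in(("top",u,(535,185)),("scene",t,(100,180))):
    hsv=cv2.cvtColor(im,cv2.COLOR_BGR2HSV)
    m=cv2.inRange(hsv,(88,20,160),(112,140,255)); M=np.zeros_like(m); cv2.circle(M,c,75,255,-1); m=cv2.morphologyEx(m&M,cv2.MORPH_CLOSE,np.ones((3,3)))
    nl,lab,st,_=cv2.connectedComponentsWithStats(m); k=1+np.argmax(st[1:,4]); ys,xs=np.nonzero(lab==k)
    print(n,np.array(cv2.minAreaRect((cast(n,np.c_[xs,ys],.238)[:,:2]*1000).astype(np.float32)),dtype=object))
E
```

```text
t 31.93 tcp [ 576.4 -205.   269.1] psi -12.29 tilt [ 0.002 -0.001 -1.   ] F [0.  0.4 0. ] gap 0.0855 q [-0.19  0.6   0.59  1.85 -0.44  0.82  0.41]
turn z 0.0001 shift [-0.2 -0.2 61.1]
top [(542.9436645507812, -452.83544921875)
 (124.61394500732422, 54.14786148071289) 18.37917137145996]
scene [(519.6881103515625, -406.2519226074219)
 (102.11116027832031, 150.88514709472656) 78.10999298095703]
```

View pics/c11.png

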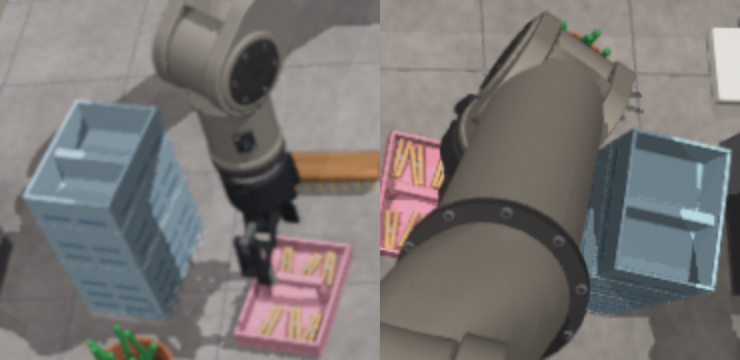

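The tower looks flush with all three tiers in line. Now the tray grasp.

Call:
apply_moves(targets=[{"claw":1,"translation":[0,0,20],"dr":[0,0,0]},{"claw":1,"translation":[0,0,25],"dr":[0,0,0]},{"claw":1,"translation":[0,0,15],"dr":[0,0,0]},{"claw":1,"translation":[0,0,0],"dr":[0,0,0]},{"claw":-1,"translation":[0,0,0],"dr":[0,0,0]},{"claw":-1,"translation":[0,0,0],"dr":[0,0,0]},{"claw":-1,"translation":[0,0,0],"dr":[0,0,0]},{"claw":-1,"translation":[0,0,0],"dr":[0,0,0]}])

```text
clock: 33.02
eef_pos: [0.5759, -0.2047, 0.2079]
ee_rot: [2.446, 1.971, 0.001]
contact_force: [-2.3, 1.7, 1.0]
finger_gap: 0.0121
```

Call:
apply_moves(targets=[{"claw":-1,"translation":[0,0,0],"dr":[0,0,0]},{"claw":-1,"translation":[0,0,0],"dr":[0,0,0]},{"claw":-1,"translation":[0,0,0],"dr":[0,0,0]},{"claw":-1,"translation":[0,0,0],"dr":[0,0,0]}])

```text
clock: 33.52
eef_pos: [0.5761, -0.2048, 0.2081]
ee_rot: [2.446, 1.971, 0.001]
contact_force: [-0.3, -0.6, 5.7]
finger_gap: 0.0109
```

```bash
python3 p.py 518.6 -404 490 -11.9
```

```text
t 33.52 tcp [ 576.1 -204.8  208.1] psi -12.29 tilt [ 0.001  0.    -1.   ] F [-0.3 -0.6  5.7] gap 0.0109 q [-0.14  0.68  0.52  1.88 -0.5   0.72  0.46]
turn z -0.0067 shift [-206.8  -15.2 -281.9]
```

Call:
apply_moves(targets=[{"claw":-1,"translation":[0,0,-10],"dr":[0,0,0]},{"claw":-1,"translation":[0,0,-25],"dr":[0,0,0]},{"claw":-1,"translation":[0,0,-40],"dr":[0,0,0]},{"claw":-1,"translation":[0,0,-50],"dr":[0,0,0]},{"claw":-1,"translation":[0,0,-50],"dr":[0,0,0]},{"claw":-1,"translation":[0,0,-50],"dr":[0,0,0]},{"claw":-1,"translation":[0,0,-40],"dr":[0,0,-0.0067]},{"claw":-1,"translation":[0,0,-17],"dr":[0,0,0]}])

```text
clock: 34.52
eef_pos: [0.5757, -0.2051, 0.4919]
ee_rot: [2.439, 1.977, 0.003]
contact_force: [0.8, 0.9, -1.6]
finger_gap: 0.0111
```

Call:
apply_moves(targets=[{"claw":-1,"translation":[0,0,0],"dr":[0,0,0]},{"claw":-1,"translation":[-25,-2,0],"dr":[0,0,0]},{"claw":-1,"translation":[-40,-3,0],"dr":[0,0,0]},{"claw":-1,"translation":[-40,-3,0],"dr":[0,0,0]},{"claw":-1,"translation":[-40,-3,0],"dr":[0,0,0]},{"claw":-1,"translation":[-40,-3,0],"dr":[0,0,0]},{"claw":-1,"translation":[-21,-1,0],"dr":[0,0,0]},{"claw":-1,"translation":[0,0,0],"dr":[0,0,0]}])

```text
clock: 35.52
eef_pos: [0.5173, -0.4047, 0.4871]
ee_rot: [-2.441, -1.972, 0.004]
contact_force: [0.6, 0.3, -1.4]
finger_gap: 0.0107
```

```bash
python3 p.py 518.6 -404 440.1 -11.9; python3 - <<'E'
from h import *
t=snap("scene","s9"); u=snap("top","t9")
cv2.imwrite("pics/c12.png",np.hstack([cv2.resize(t[70:270,30:220],None,fx=2,fy=2),cv2.resize(u[80:280,430:620],None,fx=2,fy=2)]))
E
```

```text
t 35.52 tcp [ 517.3 -404.7  487.1] psi -12.13 tilt [-0.004  0.001 -1.   ] F [ 0.6  0.3 -1.4] gap 0.0107 q [ 0.05  0.46  0.75  1.54 -0.32  1.27  0.64]
turn z -0.0041 shift [ 0.9  1.2 47. ]
```

View pics/c12.png

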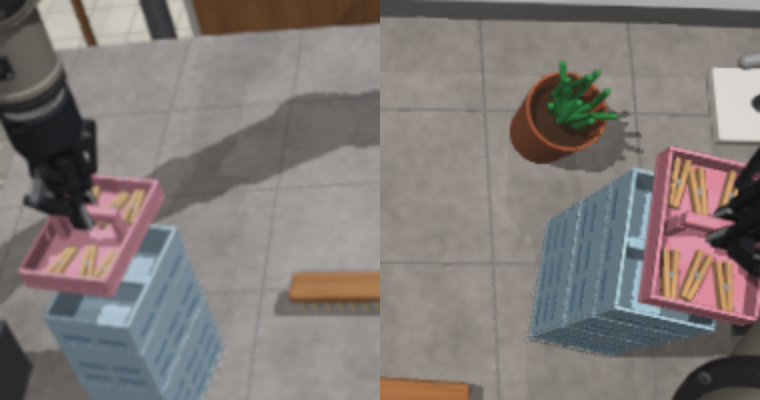

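The tray is held level and square above the tower. I'll lower it, then check before contact.

Call:
apply_moves(targets=[{"claw":-1,"translation":[0,0,15],"dr":[0,0,0]},{"claw":-1,"translation":[0,0,14],"dr":[0,0,0]},{"claw":-1,"translation":[0,0,5],"dr":[0,0,0]},{"claw":-1,"translation":[0,0,0],"dr":[0,0,0]},{"claw":-1,"translation":[0,0,0],"dr":[0,0,0]}])

```text
clock: 36.25
eef_pos: [0.5188, -0.4033, 0.4561]
ee_rot: [2.439, 1.979, 0.0]
contact_force: [-0.6, -0.2, -1.4]
finger_gap: 0.0111
```

```bash
python3 p.py 518.6 -404 440.1 -11.9
```

```text
t 36.25 tcp [ 518.8 -403.3  456.1] psi -11.91 tilt [ 0.001 -0.001 -1.   ] F [-0.6 -0.2 -1.4] gap 0.0111 q [ 0.06  0.49  0.74  1.58 -0.34  1.21  0.65]
turn z -0.0001 shift [-0.7 -0.  16. ]
```

Call:
apply_moves(targets=[{"claw":-1,"translation":[0,0,5],"dr":[0,0,0]},{"claw":-1,"translation":[0,0,4],"dr":[0,0,0]},{"claw":-1,"translation":[0,0,3],"dr":[0,0,0]},{"claw":-1,"translation":[0,0,2],"dr":[0,0,0]},{"claw":-1,"translation":[0,0,1.5],"dr":[0,0,0]},{"claw":-1,"translation":[0,0,1],"dr":[0,0,0]},{"claw":-1,"translation":[0,0,0.5],"dr":[0,0,0]},{"claw":-1,"translation":[0,0,0],"dr":[0,0,0]}])

```text
clock: 37.25
eef_pos: [0.5186, -0.4034, 0.4401]
ee_rot: [2.439, 1.979, 0.001]
contact_force: [-2.3, 2.8, 7.1]
finger_gap: 0.0109
```

```bash
python3 p.py 518.6 -404 440.1 -11.9
```

```text
t 37.25 tcp [ 518.6 -403.4  440.1] psi -11.9 tilt [ 0.001 -0.    -1.   ] F [-2.3  2.8  7.1] gap 0.0109 q [ 0.06  0.5   0.73  1.6  -0.35  1.18  0.66]
turn z -0.0001 shift [-0.6  0.1 -0. ]
```

The tray met the rim at the expected height. I'll release, go straight up, then clear off to the side.

Call:
apply_moves(targets=[{"claw":1,"translation":[0,0,0],"dr":[0,0,0]},{"claw":1,"translation":[0,0,0],"dr":[0,0,0]},{"claw":1,"translation":[0,0,0],"dr":[0,0,0]},{"claw":1,"translation":[0,0,0],"dr":[0,0,0]},{"claw":1,"translation":[0,0,-15],"dr":[0,0,0]},{"claw":1,"translation":[0,0,-25],"dr":[0,0,0]},{"claw":1,"translation":[0,0,-25],"dr":[0,0,0]},{"claw":1,"translation":[0,0,-15],"dr":[0,0,0]}])

```text
clock: 38.25
eef_pos: [0.5186, -0.4035, 0.5209]
ee_rot: [2.438, 1.977, 0.001]
contact_force: [-0.2, -0.4, -0.8]
finger_gap: 0.0854
```

Call:
apply_moves(targets=[{"claw":1,"translation":[40,0,0],"dr":[0,0,0]},{"claw":1,"translation":[40,0,0],"dr":[0,0,0]},{"claw":1,"translation":[40,0,0],"dr":[0,0,0]},{"claw":1,"translation":[40,0,0],"dr":[0,0,0]},{"claw":1,"translation":[40,0,0],"dr":[0,0,0]},{"claw":1,"translation":[40,0,0],"dr":[0,0,0]},{"claw":1,"translation":[40,0,0],"dr":[0,0,0]},{"claw":1,"translation":[0,0,0],"dr":[0,0,0]}])

```text
clock: 39.25
eef_pos: [0.5776, -0.125, 0.5184]
ee_rot: [-2.432, -1.987, -0.001]
contact_force: [-0.4, 0.2, 0.0]
finger_gap: 0.0856
```

```bash
python3 p.py 518.6 -404 440.1 -11.9; python3 - <<'E'
from h import *
t=snap("scene","s10"); u=snap("top","t10")
cv2.imwrite("pics/c13.png",np.vstack([np.hstack([cv2.resize(t[110:290,30:210],None,fx=2,fy=2),cv2.resize(u[90:270,460:640],None,fx=2,fy=2)]),np.hstack([t[:,:],u])[::2,::2][:,:720][:, :] if 0 else cv2.resize(np.hstack([t,u]),(720,240))])[:600])
for n,im,c in(("top",u,(548,180)),("scene",t,(90,165))):
    hsv=cv2.cvtColor(im,cv2.COLOR_BGR2HSV)
    for V in(120,150,180):
        m=cv2.inRange(hsv,(150,40,V),(179,255,255)); M=np.zeros_like(m); cv2.circle(M,c,85,255,-1); m&=M
        nl,lab,st,_=cv2.connectedComponentsWithStats(m,connectivity=8); k=1+np.argmax(st[1:,4]); ys,xs=np.nonzero(lab==k)
        print(n,V,np.array(cv2.minAreaRect((cast(n,np.c_[xs,ys],.264)[:,:2]*1000).astype(np.float32)),dtype=object))
# bystander motion: difference of the first and last top/scene pictures around them
for n,L in(("scene",{"jar":(265,298),"brush":(203,213),"bottle":(432,268)}),):
    a=cv2.imread(f"pics/{n}0.png");b=t
    for k,(x,y) in L.items():
        A=a[y-25:y+25,x-25:x+25].astype(np.float32);B=b[y-25:y+25,x-25:x+25].astype(np.float32)
        print(k,"shift px",np.round(cv2.phaseCorrelate(A.mean(2),B.mean(2))[0],2))
E
```

```text
t 39.25 tcp [ 577.6 -125.   518.4] psi -11.51 tilt [-0.     0.002 -1.   ] F [-0.4  0.2  0. ] gap 0.0856 q [-0.45  0.29  0.72  1.65 -0.2   1.27  0.11]
turn z 0.0068 shift [-2.852e+02 -2.000e-01  7.830e+01]
top 120 [(516.4315795898438, -417.9202880859375)
 (83.80513000488281, 151.59214782714844) 80.0424575805664]
top 150 [(539.0149536132812, -423.40692138671875)
 (82.02891540527344, 36.69084548950195) 78.15672302246094]
top 180 [(490.2012939453125, -376.4878234863281)
 (9.9591646194458, 38.51237487792969) 76.09542083740234]
scene 120 [(528.27783203125, -402.18316650390625)
 (129.6963653564453, 169.7032470703125) 78.06443786621094]
scene 150 [(561.0436401367188, -408.30975341796875)
 (80.20695495605469, 99.7242202758789) 55.38523483276367]
scene 180 [(492.88812255859375, -347.6275634765625)
 (85.95059204101562, 30.277999877929688) 10.513998985290527]
jar shift px [-0.11 -0.03]
brush shift px [-0.02  0.02]
bottle shift px [-0.01  0.12]
```

View pics/c13.png

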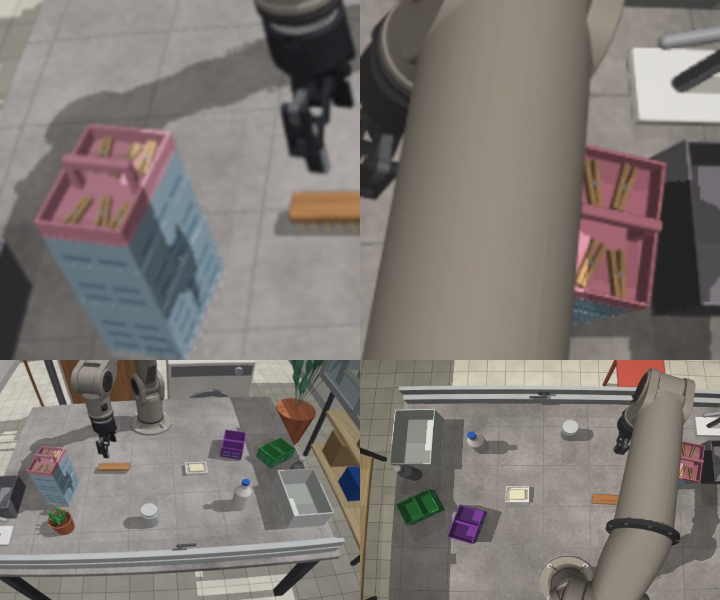

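The tower stands with the pink tray flush on top (scene crop (110,180)) and all sides in line. The arm is clear, and the jar, brush and bottle have not moved. Handing in.

```bash
python3 -c "
from bench import manip
print(manip.job_done())"
```

```text
the job is handed in; nothing more can be done
None
```

The tower is rebuilt on the white stand in the order asked: deep tier, middle tier, shallow tier, then the pink peg tray. The job was handed in at about 39 s of the 120 s allowed; no verdict is reported.

**Seating:** Every piece made contact within about 0.1 mm of its expected seated height, at no more than about 8 N, and was then let go. The rims of the deep and middle tiers measured 1–2 mm from the stand's centre at (518, -403) mm, with yaw within half a degree.

**Bystanders:** In the last pictures the jar, brush and bottle had shifted by 0.12 px or less. The gripper was open and clear of everything.

**Checks that failed or disagreed:** The colour-mask measurements of the shallow tier and of the tray after placing were not usable because of shadow and the arm blocking the top view. Those two placements rest on the arm's pose, the contact heights and the pictures, which show them flush and in line.

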